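# Pick the red chimney from under the lamp and set it on the turtle

### The job

Take the red-and-white striped chimney out of the crate, from under the light batten, and set it upright on the very top of the turtle's domed shell, pressing it straight down with about 8 newtons for a good half second before letting go, never harder than 25, so that it stays balanced there. Leave every other piece in the crate, and do not bump the lamp, the mug or the paint jar.

Things in the scene. Friction and masses are not known exactly. Their poses are not given: they have to be found in the camera images.
- chimney_red: the wanted part: red-and-white striped chimney, moulded piece 32 x 32 mm square and 60 mm tall, standing upright on the crate floor; origin at the centre of its underside, z up its length, x and y square to its sides; the underside is hollow, 4 mm deep, with a rim 4 mm wide; 0.06 to 0.11 kg
- chimney_green: green-and-white striped chimney, otherwise like the red one: moulded piece 32 x 32 mm square and 60 mm tall, standing upright on the crate floor; origin at the centre of its underside, z up its length, x and y square to its sides; the underside is hollow, 4 mm deep, with a rim 4 mm wide; 0.06 to 0.11 kg
- chimney_blue: blue-and-white striped chimney, otherwise like the red one: moulded piece 32 x 32 mm square and 60 mm tall, standing upright on the crate floor; origin at the centre of its underside, z up its length, x and y square to its sides; the underside is hollow, 4 mm deep, with a rim 4 mm wide; 0.06 to 0.11 kg
- barrel0: little wooden barrel standing in the crate, 41 mm across, 40 mm tall; origin at the centre of its underside
- barrel1: little wooden barrel standing in the crate, 41 mm across, 40 mm tall; origin at the centre of its underside
- barrel2: little wooden barrel standing in the crate, 41 mm across, 40 mm tall; origin at the centre of its underside
- barrel3: little wooden barrel standing in the crate, 41 mm across, 40 mm tall; origin at the centre of its underside
- crate: fixed blue open crate, 220 mm (its x) by 350 mm (its y), 50 mm high, walls and floor 6 mm; origin at the centre of its underside. The three chimneys stand in a row along its y, near x = +20 mm, about 95 mm apart; three barrels stand in front (its -x, near x = -45 mm), one behind
- lamp: white light batten fixed above the crate, same origin and axes as the crate: it runs along y (380 mm) from x = +22 to +50 mm, underside 160 mm (its tube 152 mm, from x = +30 to +46) and top 188 mm above the table, so it hangs over the row of chimneys and blocks a vertical approach to them; its two posts stand at x = +32 to +52 mm, y = -183 and +183 mm
- turtle: mint-green turtle figurine on a fixed round stand (140 mm across); origin at the table under the centre of the stand, the turtle's head towards its -x. The shell top is a dome of 55 mm radius, its highest point straight above the origin. Castings sit differently on the stand: the top of the shell is anywhere from 122 to 138 mm above the table and is not told; it does not give when pressed
- turtle_axis (a point): point on the upright centre line of the turtle's dome, 130 mm above the table, the mid value of the shell top's height
- mug: glass tea mug with steel lid, 74 mm across, 123 mm tall, loop handle; stands at the left side of the table; origin at the centre of its underside
- paint: red paint jar, 60 mm across, 75 mm tall; stands at the right side of the table; origin at the centre of its underside
Mind the look-alikes: they are no part of the job. Leave any yellow look-alike of the barrel2 alone.

How it is judged:
By the outcome, as a careful person would: the job done as asked, in the order asked, and still so for the second after the job is handed in, with the robot touching nothing.
It also fails if it takes over 58 s, if anything falls off the work surface, if the arm or the gripper's body presses on something with over 40 N, if the wrist force passes 120 N, or if a joint passes its speed limit or range.

### The arm

A 6-joint arm with a two-finger parallel gripper is mounted at the origin on the work surface. World frame = base frame: x ahead of the robot, y to its left, z up, the work surface at z = 0. Lengths are in m, angles in rad, forces in N, time in s.
With the tool pointing down it reaches from about 0.35 to 0.775 m from the base axis. Payload 7.3 kg.
Tool frame: the origin (TCP) lies midway between the tips of the shut fingers; the grasp point (between the pads) lies 19 mm behind it (tcp_to_grasp is the distance from the TCP to the grasp point, in m); z points along the fingers, y is the line along which they close (so a half turn about z gives the same grasp; the last joint's range is limited). The gripper opens to 92 mm and grips with 3 to 60 N. Pads are 19 mm wide; open, the fingers measure 130 mm over their backs; the gripper's body (75 mm by 190 mm) begins 47 mm behind the grasp point.
Start: joints at [-1.32, 0.342, 1.524, -0, 1.275, -0.146], TCP at [0.203, -0.484, 0.227] pointing down, gripper open.
Joint ranges: [-2.53, 2.53], [-0.77, 2.02], [0.04, 2.7], [-1, 4.14], [0.28, 2.66], [-3.11, 3.11]. Speed limits (rad/s): [2.57, 2.57, 3.14, 3.14, 3.14, 3.14].

### API

Orientations are given as [roll, pitch, yaw] about the fixed x, y, z axes, in that order (R = Rz(yaw) Ry(pitch) Rx(roll)).
In Python, from cell import observe, read_camera, calibration, hand_in, tcp_to_grasp gives the robot as it stands.
- The arm moves only by the tool send_rows, never from a script. Its argument "targets" is a list of rows, each a list of 5 numbers: the opening, from 0 (shut) to 1 (fully open), then the shift along the world's x, y, z in m, then the turn about the world's z in rad. A call has 1 to 5 rows; each row shifts and turns the commanded pose from where the row before left it; what a row does not reach is not made up. A row lasts 1/10 s, in which the tool goes at most 50 mm and 8.59 degrees, less where a joint would pass 70% of its speed; a pose out of reach is approached as far as the arm can. A call is refused whole if a number of a shift passes 0.05 or a number of a turn 0.15, either way. A call with a gripper value outside its range is refused whole. The fingers move at their own pace and stop on an object; "grip_force" is the grip in N (left out, the last holds). Time passes only in rows, so rows that do not move let the fingers close. It gives the time, the measured TCP pose, the force, the opening and the grip force at its end, in the units of the state.
- observe(): the state, without advancing time (a new reading comes with each control period).
- read_camera(name): name is "scene" or "top" or "wrist"; returns (picture, depth): 480x640x3 uint8, red, green, blue; 480x640 float32, m along the optical axis (not along the pixel's ray), 0 where there is no reading.
- calibration(name): a dict with "intrinsics" (3x3 intrinsics, pixels), "world_to_cam" (4x4, takes a point from world to camera coordinates); the wrist camera has in their place "hand_eye" (4x4, takes a point from camera to tool coordinates, whose origin is the TCP and whose axes are the flange's). Camera axes: x right, y up, looking along -z (the intrinsics and any distortion apply to the point x, -y, -z); pixel columns grow to the right and rows downward; lengths in m; the calibration is good to about 2 mm. A picture is of the moment at which its call begins: read the wrist's pose just before it. calibration takes no time and is no camera call.
- hand_in(): hands the job in; it is judged then, once.
The state is a dict: "time": time; "qpos": joint angles; "qvel": joint speeds; "joint_efforts": joint torques, N m; "tool_pos": TCP position; "tool_rot": TCP orientation; "contact_force": force on the tool from outside, world axes, zero at the start; "torque": the same for the moment, N m; "opening": finger opening in m; "grip_force": force on a finger pad.
Only numpy, scipy, OpenCV 4.12 (cv2) and the standard library are available. Lean on these libraries where they do the work, as an engineer would, in place of code of your own. Each camera call takes 0.05 s, during which the arm holds its last target. There are 200 camera calls.

## Working session

There is one attempt and no reset: what is moved stays moved. The work goes in short steps, Python scripts to look and compute and a tool call to move; the robot and the scene stay as the last step left them, time stands still between calls to the robot, and variables do not carry over. Pictures are saved under pics/ and viewed, at most 10 in all, crops included, and the job is handed in when it is done.

Besides the shell and the picture viewer there is one more tool, called after "Request:" as name([rows], argument=value, ...), one row to a line, values as JSON. send_rows: Moves the arm, as the interface text tells. Its arguments: {"type":"object","properties":{"targets":{"type":"array","items":{"type":"array","items":{"type":"number"}}},"grip_force":{"type":"number"}},"required":["targets"]}

```bash
ls; mkdir -p pics
python3 - <<'E'
from cell import *
import cv2,numpy as np
print(observe()); print(tcp_to_grasp)
for n in ("scene","top","wrist"):
    p,d=read_camera(n); np.savez(f"pics/{n}0.npz",p=p,d=d); cv2.imwrite(f"pics/{n}0.png",p[:,:,::-1]); print(n,calibration(n))
E
```

```text
pics
{'time': 0.0, 'qpos': array([-1.31999318e+00,  3.42740747e-01,  1.52503561e+00, -1.25118223e-05,
        1.27537471e+00, -1.45988914e-01]), 'qvel': array([-0.00063035, -0.00204933, -0.00015702, -0.00125357,  0.00042686,
        0.0012338 ]), 'joint_efforts': array([-1.01857040e-03, -4.31249356e+01, -2.44216096e+01,  7.16721453e-02,
        5.60266385e-02, -1.13849144e-04]), 'tool_pos': array([ 0.20281205, -0.48380031,  0.22602911]), 'tool_rot': array([-3.14004908e+00, -2.14867119e-04,  3.96795551e-01]), 'contact_force': array([0.06094857, 0.45039948, 0.32800135]), 'torque': array([-0.03269846, -0.0430976 ,  0.01158803]), 'grip_force': 0.0, 'opening': 0.091649121937383}
0.0188
scene {'intrinsics': array([[615.35433759,   0.        , 309.08487356],
       [  0.        , 615.35433759, 245.55943231],
       [  0.        ,   0.        ,   1.        ]]), 'world_to_cam': array([[ 0.43970909,  0.89811687, -0.00648121, -0.23452313],
       [-0.72425786,  0.35883849,  0.58880004,  0.33118867],
       [ 0.53113696, -0.25420666,  0.80825275, -1.87406362],
       [ 0.        ,  0.        ,  
[... 293 characters left out ...]
68816, -0.00726995,  0.15626657, -0.55193523],
       [-0.15628664, -0.00227623,  0.98770912, -1.61049197],
       [ 0.        ,  0.        ,  0.        ,  1.        ]])}
wrist {'intrinsics': array([[398.68956074,   0.        , 323.59022247],
       [  0.        , 398.68956074, 247.38654679],
       [  0.        ,   0.        ,   1.        ]]), 'hand_eye': array([[-1.47246181e-03,  9.68323275e-01,  2.49695547e-01,
         6.72641763e-02],
       [ 9.99998892e-01,  1.48058225e-03,  1.55300836e-04,
        -1.68250634e-03],
       [-2.19313379e-04,  2.49695499e-01, -9.68324383e-01,
        -1.57814765e-01],
       [ 0.00000000e+00,  0.00000000e+00,  0.00000000e+00,
         1.00000000e+00]])}
```

View pics/scene0.png

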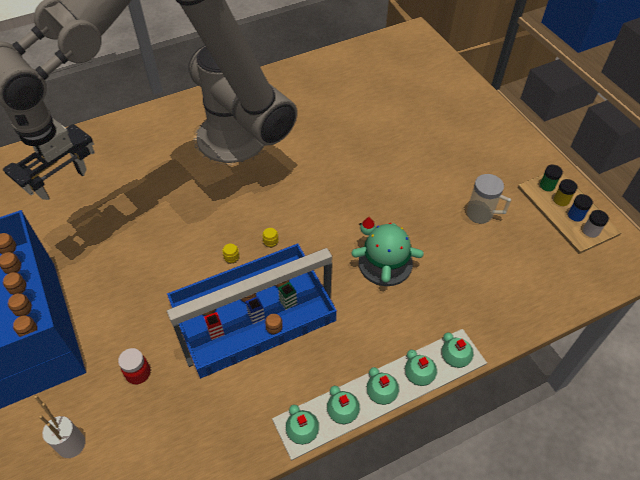

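View pics/top0.png

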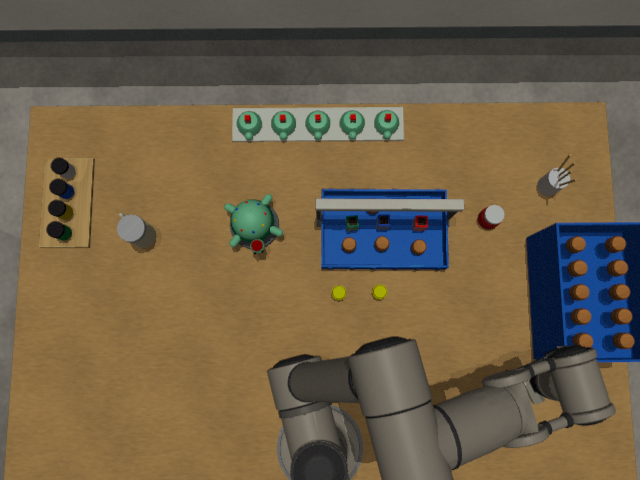

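The scene view shows the crate under the batten, with the red chimney at about (213,324). The turtle is at about (388,247). The top view has red at (421,222), the lamp bar at row 205 and the turtle dome at (252,220). Next I'll turn these into positions.

```bash
cat > h.py <<'E'
import numpy as np, cv2
from cell import *
def cloud(n,d,pose=None):
    c=calibration(n);K=c["intrinsics"];v,u=np.mgrid[:480,:640]
    P=np.stack([(u-K[0,2])/K[0,0]*d,-(v-K[1,2])/K[1,1]*d,-d],-1)
    if n=="wrist":
        from scipy.spatial.transform import Rotation as R
        p,r=pose;T=np.eye(4);T[:3,:3]=R.from_euler("xyz",r).as_matrix();T[:3,3]=p;T=T@c["hand_eye"]
    else: T=np.linalg.inv(c["world_to_cam"])
    return P@T[:3,:3].T+T[:3,3]
E
python3 - <<'E'
from h import *
def load(n):
    z=np.load(f"pics/{n}0.npz");return z["p"],z["d"],cloud(n,z["d"])
p,d,W=load("top")
for k,(u,v) in dict(red=(421,220),redtop=(420,217),lampL=(330,205),lampR=(450,205),crTL=(324,191),crTR=(445,191),crBL=(324,268),crBR=(446,268),dome=(252,220),mug=(132,228),paint=(494,214),table=(300,300)).items():
    print(k,W[v,u].round(4))
def hsv(p): return cv2.cvtColor(p,cv2.COLOR_RGB2HSV)
for n in ("top","scene"):
    p,d,W=load(n);H=hsv(p)
    ok=d>0
    # lamp: z 0.15-0.2 in crate region
    r=ok&(W[...,0]>.4)&(W[...,0]<.8)&(W[...,1]>-.45)&(W[...,1]<.05)
    m=r&(W[...,2]>.14)&(W[...,2]<.25); q=W[m]; print(n,"lamp",len(q),np.percentile(q,[1,50,99],axis=0).round(4).tolist(), np.polyfit(q[:,1],q[:,0],1))
    m=r&(W[...,2]>.043)&(W[...,2]<.056)&(H[...,0]>105)&(H[...,0]<125)&(H[...,1]>120);q=W[m].astype(np.float32);print(" crate rim",len(q),cv2.minAreaRect(q[:,:2]))
    m=r&(W[...,2]>.055)&(W[...,2]<.13);q=W[m];print(" tops",len(q))
    for nm,lo,hi in (("red",0,8),("green",40,85)):
        mm=r&(W[...,2]>.02)&(W[...,2]<.1)&(H[...,1]>120)&(((H[...,0]>=lo)&(H[...,0]<=hi)));q=W[mm];print(" ",nm,len(q),np.percentile(q,[2,50,98],axis=0).round(4).tolist())
    t=ok&(W[...,1]>.05)&(W[...,1]<.3)&(W[...,0]>.4)&(W[...,0]<.75)&(W[...,2]>.09)&(H[...,0]>60)&(H[...,0]<95)
    q=W[t];
    A=np.c_[2*q,np.ones(len(q))];s=np.linalg.lstsq(A,(q**2).sum(1),rcond=None)[0];print(" dome",len(q),s[:3],np.sqrt(s[3]+s[:3]@s[:3]),np.percentile(q[:,2],[90,99,99.8]))
p,d,W=load("scene")
# gripper geometry: points near tool
s=observe();g=W[(d>0)&(np.linalg.norm(W[...,:2]-s["tool_pos"][:2],axis=-1)<.15)&(W[...,2]>.2)]
yaw=s["tool_rot"][2];R=np.array([[np.cos(yaw),-np.sin(yaw)],[np.sin(yaw),np.cos(yaw)]])
l=(g[:,:2]-s["tool_pos"][:2])@R; zz=g[:,2]-s["tool_pos"][2]
for a in np.arange(0,.36,.02):
    m=(zz>=a)&(zz<a+.02)
    if m.sum()>5: print("h",round(a,2),m.sum(),np.percentile(l[m],[1,99],axis=0).round(3).tolist())
E
```

```text
red [ 0.6115 -0.2807  0.0705]
redtop [ 0.6197 -0.278   0.0716]
lampL [ 0.6291 -0.0302  0.1874]
lampR [ 0.6269 -0.3364  0.1867]
crTL [ 0.7014 -0.0155  0.0456]
crTR [ 0.7002 -0.356   0.0398]
crBL [ 0.4886 -0.014   0.0062]
crBR [ 0.4837 -0.3528  0.0277]
dome [0.6031 0.1754 0.1299]
mug [0.585  0.4936 0.1246]
paint [ 0.6259 -0.4802  0.0746]
table [0.3995 0.0539 0.0017]
top lamp 1834 [[0.6156, -0.3663, 0.1654], [0.6291, -0.1803, 0.1884], [0.6473, 0.0054, 0.1965]] [0.01384709 0.63191777]Traceback (most recent call last):
  File "<stdin>", line 14, in <module>
cv2.error: OpenCV(4.12.0) /io/opencv/modules/imgproc/src/convhull.cpp:143: error: (-215:Assertion failed) total >= 0 && (depth == CV_32F || depth == CV_32S) in function 'convexHull'
```

Run:
```python
import cv2,numpy as np
a=cv2.imread("pics/top0.png")[185:275,310:470]; b=cv2.imread("pics/scene0.png")[240:375,160:345]
a=cv2.resize(a,(800,450)[:2],interpolation=cv2.INTER_CUBIC)
cv2.imwrite("pics/c1.png",a); cv2.imwrite("pics/c2.png",cv2.resize(b,None,fx=4,fy=4,interpolation=cv2.INTER_CUBIC))
```

```text
(no output)
```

View pics/c2.png

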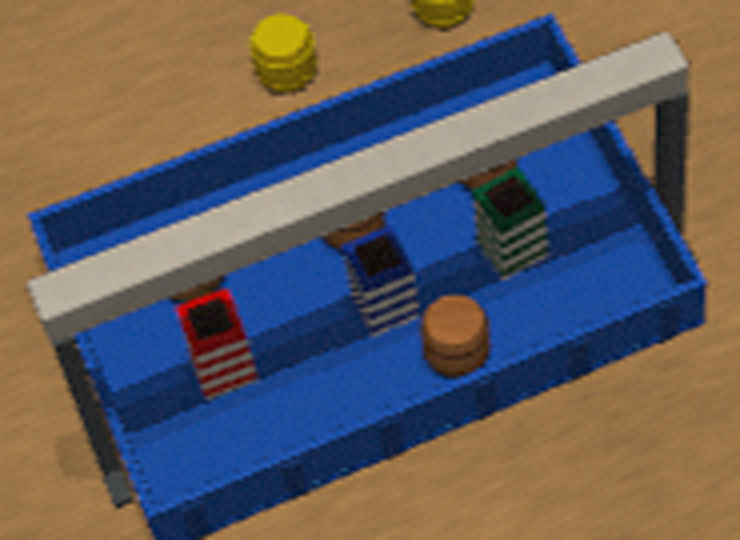

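The crop shows the three chimneys standing behind the batten's edge as seen from this side, with red at crop (210,340). One barrel is behind them and the front barrels are hidden by the bar. I'll fix the script by casting to float32.

```bash
cat > m.py <<'E'
from h import *
def load(n):
    z=np.load(f"pics/{n}0.npz");return z["p"],z["d"],cloud(n,z["d"])
for n in ("top","scene"):
    p,d,W=load(n);H=cv2.cvtColor(p,cv2.COLOR_RGB2HSV);ok=d>0
    r=ok&(W[...,0]>.4)&(W[...,0]<.8)&(W[...,1]>-.42)&(W[...,1]<.05)
    q=W[r&(W[...,2]>.175)&(W[...,2]<.25)].astype(np.float32); print(n,"lamp",len(q),cv2.minAreaRect(q[:,:2]),np.median(q[:,2]))
    q=W[r&(W[...,2]>.04)&(W[...,2]<.06)&(H[...,0]>105)&(H[...,0]<125)&(H[...,1]>120)].astype(np.float32)
    if len(q): print(" rim",len(q),cv2.minAreaRect(q[:,:2]))
    for nm,lo,hi in (("red",0,6),("green",40,85),("barrel",7,16)):
        q=W[r&(W[...,2]>.02)&(W[...,2]<.1)&(H[...,1]>120)&(H[...,0]>=lo)&(H[...,0]<=hi)]
        if len(q): print(" ",nm,len(q),np.percentile(q,[2,50,98],axis=0).round(4).tolist())
    q=W[ok&(W[...,1]>.05)&(W[...,1]<.3)&(W[...,0]>.4)&(W[...,0]<.75)&(W[...,2]>.095)&(H[...,0]>60)&(H[...,0]<95)]
    s=np.linalg.lstsq(np.c_[2*q,np.ones(len(q))],(q**2).sum(1),rcond=None)[0];print(" dome",len(q),s[:3],np.sqrt(s[3]+s[:3]@s[:3]),np.percentile(q[:,2],[90,99,99.8]))
p,d,W=load("scene")
s=observe();g=W[(d>0)&(np.linalg.norm(W[...,:2]-s["tool_pos"][:2],axis=-1)<.2)&(W[...,2]>.2)]
y=s["tool_rot"][2];R=np.array([[np.cos(y),-np.sin(y)],[np.sin(y),np.cos(y)]])
l=(g[:,:2]-s["tool_pos"][:2])@R; zz=g[:,2]-s["tool_pos"][2]
for a in np.arange(0,.36,.02):
    m=(zz>=a)&(zz<a+.02)
    if m.sum()>5: print("h",round(a,2),m.sum(),np.percentile(l[m],[2,98],axis=0).round(3).tolist())
E
python3 m.py
```

```text
Traceback (most recent call last):
  File "m.py", line 7, in <module>
    q=W[r&(W[...,2]>.175)&(W[...,2]<.25)].astype(np.float32); print(n,"lamp",len(q),cv2.minAreaRect(q[:,:2]),np.median(q[:,2]))
                                                                                    ~~~~~~~~~~~~~~~^^^^^^^^^
cv2.error: OpenCV(4.12.0) /io/opencv/modules/imgproc/src/convhull.cpp:143: error: (-215:Assertion failed) total >= 0 && (depth == CV_32F || depth == CV_32S) in function 'convexHull'
```

View pics/c1.png

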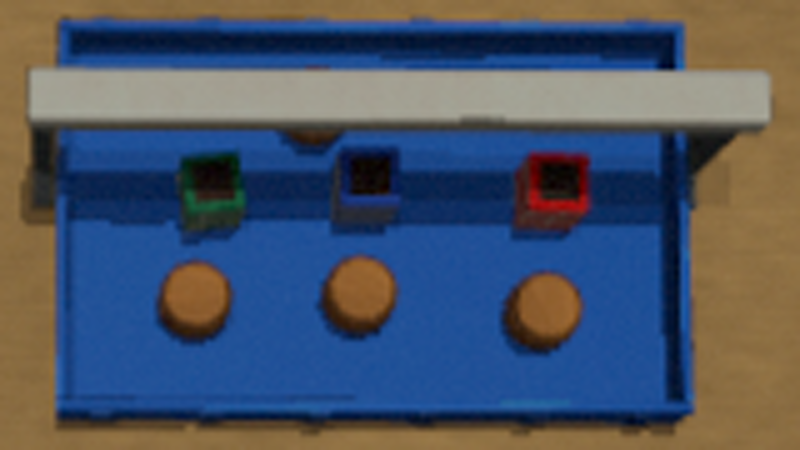

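The enlarged top crop shows the red chimney's top at (553,180), which is full pixel (420.6,221). The front barrels are at crop (195,298), (360,292) and (545,308), and the bar covers the back barrel.

```bash
sed -i 's/q\[:,:2\])/np.ascontiguousarray(q[:,:2]))/' m.py; python3 m.py
```

```text
top lamp 1724 ((0.6310492157936096, -0.18114031851291656), (0.3788354992866516, 0.03133820742368698), 88.9963607788086) 0.1887403
 rim 918 ((0.5943220257759094, -0.1823899894952774), (0.352068692445755, 0.22382448613643646), 89.50472259521484)
  red 119 [[0.5935, -0.2957, 0.0236], [0.6051, -0.2743, 0.0642], [0.6213, -0.0947, 0.074]]
  green 67 [[0.5948, -0.108, 0.0569], [0.6067, -0.0916, 0.067], [0.6241, -0.0758, 0.0747]]
  barrel 520 [[0.5273, -0.291, 0.027], [0.5487, -0.1749, 0.0461], [0.6199, -0.068, 0.0714]]
 dome 1082 [0.61540451 0.18383468 0.08426212] 0.051841198342837166 [0.1336893  0.13802371 0.13902213]
scene lamp 2316 ((0.6288207769393921, -0.18379521369934082), (0.3800050616264343, 0.03393483906984329), 89.26051330566406) 0.18743683
 rim 1543 ((0.5933236479759216, -0.18335793912410736), (0.35017088055610657, 0.2284877598285675), 89.22100067138672)
  red 158 [[0.5909, -0.3009, 0.0249], [0.6166, -0.2849, 0.0639], [0.6245, -0.1006, 0.0707]]
  green 91 [[0.592, -0.1105, 0.0325], [0.6169, -0.0995, 0.0645], [0.6273, -0.0807, 0.0714]]
  barrel 350 [[0.5612, -0.2819, 0.0213], [0.6
[... 255 characters left out ...]
07, -0.064], [0.015, 0.063]]
h 0.06 208 [[-0.026, -0.087], [0.04, 0.084]]
h 0.08 598 [[-0.028, -0.092], [0.039, 0.085]]
h 0.1 1281 [[-0.032, -0.095], [0.037, 0.091]]
h 0.12 260 [[-0.018, -0.018], [0.029, 0.048]]
h 0.14 97 [[0.003, -0.018], [0.038, 0.047]]
h 0.16 474 [[-0.011, -0.037], [0.04, 0.048]]
h 0.18 178 [[0.002, -0.04], [0.039, 0.032]]
h 0.2 336 [[-0.003, -0.04], [0.04, 0.034]]
h 0.22 282 [[-0.001, -0.038], [0.039, 0.03]]
h 0.24 303 [[-0.0, -0.038], [0.04, 0.028]]
h 0.26 61 [[-0.006, -0.041], [0.061, 0.009]]
h 0.28 236 [[0.051, -0.047], [0.068, 0.026]]
h 0.3 418 [[0.05, -0.053], [0.073, 0.034]]
h 0.32 995 [[-0.036, -0.048], [0.082, 0.15]]
h 0.34 2043 [[-0.045, -0.036], [0.083, 0.162]]
```

Request:
send_rows([
  [1,0,0,0.04,0.11],
  [1,0,0,0.04,0.11],
  [1,0,0,0.04,0.11],
  [1,0.02,0.01,0.04,0.11],
  [1,0.02,0.015,0.04,0.11],
])

```text
time: 0.65
tool_pos: [0.2429, -0.4591, 0.4279]
tool_rot: [-3.141, -0.0, 0.95]
contact_force: [0.1, 0.2, -0.0]
opening: 0.0917
grip_force: 0.0
```

Request:
send_rows([
  [1,0.02,0.015,0,0.11],
  [1,0.02,0.015,0,0.11],
  [1,0.02,0.015,0,0.11],
  [1,0.02,0.015,0,0.11],
  [1,0.02,0.015,0,0.11],
])

```text
time: 1.15
tool_pos: [0.3436, -0.3834, 0.4265]
tool_rot: [-3.141, -0.0, 1.501]
contact_force: [0.7, -0.7, 0.1]
opening: 0.0916
grip_force: 0.0
```

Request:
send_rows([
  [1,0.02,0.015,0,0.11],
  [1,0.02,0.015,0,0.11],
  [1,0.02,0.015,0,0.11],
  [1,0.02,0.015,0,0.11],
  [1,0.02,0.015,0,0.11],
])

```text
time: 1.65
tool_pos: [0.4436, -0.3084, 0.4264]
tool_rot: [-3.141, -0.001, 2.051]
contact_force: [-0.2, -0.3, -1.0]
opening: 0.0914
grip_force: 0.0
```

Request:
send_rows([
  [1,0.02,0.01,0,0.11],
  [1,0.02,0.01,0,0.11],
  [1,0.02,0.01,0,0.11],
  [1,0.02,0.01,0,0.11],
  [1,0,0,0,0],
])

```text
time: 2.15
tool_pos: [0.5246, -0.2679, 0.4255]
tool_rot: [3.141, -0.002, 2.492]
contact_force: [-0.1, -0.2, 0.3]
opening: 0.0918
grip_force: 0.0
```

Next I test how the arm behaves at the edge of its reach, high above everything, since a tool held vertical cannot get under the batten.

Request:
send_rows([
  [1,0.045,-0.022,0,0],
  [1,0.045,-0.022,0,0],
  [1,0.045,-0.022,0,0],
  [1,0.045,-0.022,0,0],
  [1,0.045,-0.022,0,0],
])

```text
time: 2.65
tool_pos: [0.6735, -0.3438, 0.3843]
tool_rot: [3.135, 0.023, 2.484]
contact_force: [1.2, -1.3, -1.5]
opening: 0.0917
grip_force: 0.0
```

Request:
send_rows([
  [1,0.045,-0.022,0,0],
  [1,0.045,-0.022,0,0],
  [1,0,0,0,0],
])

```text
time: 2.95
tool_pos: [0.7108, -0.361, 0.353]
tool_rot: [3.124, 0.088, 2.484]
contact_force: [-0.7, -0.1, -0.3]
opening: 0.0918
grip_force: 0.0
```

```bash
python3 -c "
from cell import *
s=observe();print(s['qpos'].round(3),s['tool_pos'].round(4),s['tool_rot'].round(3))"
```

```text
[-0.57   0.972  0.041  0.011  2.039 -1.478] [ 0.7108 -0.361   0.353 ] [3.124 0.088 2.484]
```

Request:
send_rows([
  [1,0.03,-0.015,0.04,0],
  [1,0.03,-0.015,0.04,0],
  [1,0.03,-0.015,0.04,0],
  [1,0.03,-0.015,0.04,0],
  [1,0,0,0,0],
])

```text
time: 3.45
tool_pos: [0.7091, -0.3584, 0.43]
tool_rot: [3.1, 0.222, 2.482]
contact_force: [-0.1, -0.0, -0.0]
opening: 0.092
grip_force: 0.0
```

Request:
send_rows([
  [1,-0.03,0.015,-0.02,0],
  [1,-0.03,0.015,-0.02,0],
  [1,-0.03,0.015,0,0],
  [1,0,0,0,0],
])

```text
time: 3.85
tool_pos: [0.6478, -0.3281, 0.4044]
tool_rot: [3.101, 0.206, 2.483]
contact_force: [-0.9, -0.6, -0.6]
opening: 0.0919
grip_force: 0.0
```

```bash
python3 -c "
from cell import *
s=observe();print(s['qpos'].round(3),s['tool_pos'].round(4),s['tool_rot'].round(3))"
```

```text
[-0.585  0.585  0.678  0.026  1.67  -1.496] [ 0.6478 -0.3281  0.4044] [3.101 0.206 2.483]
```

Useful result: at the edge of reach the tool tilts outward by about 0.2 rad, and it keeps that tilt when moved back. I'll push further, to about 0.42 rad, which lets the fingers go under the batten.

Request:
send_rows([
  [1,0.03,-0.015,0.03,0],
  [1,0.03,-0.015,0.03,0],
  [1,0.02,-0.01,0.04,0],
  [1,0.02,-0.01,0.05,0],
  [1,0.02,-0.01,0.05,0],
])

```text
time: 4.35
tool_pos: [0.6777, -0.344, 0.5087]
tool_rot: [3.084, 0.296, 2.478]
contact_force: [-0.2, 0.2, 0.7]
opening: 0.0914
grip_force: 0.0
```

Request:
send_rows([
  [1,0.02,-0.01,0.05,0],
  [1,0.02,-0.01,0.05,0],
  [1,0.02,-0.01,0.05,0],
  [1,0,0,0,0],
])

```text
time: 4.75
tool_pos: [0.6583, -0.3333, 0.5711]
tool_rot: [3.065, 0.388, 2.472]
contact_force: [-0.2, -0.4, 0.6]
opening: 0.0918
grip_force: 0.0
```

```bash
cat >> h.py <<'E'
def st():
    from scipy.spatial.transform import Rotation as R
    s=observe();M=R.from_euler("xyz",s["tool_rot"]).as_matrix();z=M[:,2];y=M[:,1]
    print("t",round(s["time"],2),"q",s['qpos'].round(3),"tcp",s['tool_pos'].round(4),"rot",s['tool_rot'].round(3))
    print("tilt",np.arccos(-z[2]).round(3),"az",np.arctan2(z[1],z[0]).round(3),"y axis",y.round(3),"grasp pt",(s["tool_pos"]-z*tcp_to_grasp).round(4),"F",s["contact_force"].round(1),"T",s["torque"].round(2),"open",round(float(s["opening"]),4),s["grip_force"])
    return s,M
E
python3 -c "
from h import *
st()"
```

```text
t 4.75 q [-0.593  0.693  0.036  0.053  2.02  -1.477] tcp [ 0.6583 -0.3333  0.5711] rot [3.065 0.388 2.472]
tilt 0.395 az -0.469 y axis [0.596 0.8   0.071] grasp pt [ 0.6518 -0.33    0.5884] F [-0.2 -0.4  0.6] T [ 0.11  0.09 -0.01] open 0.0918 0.0
```

Request:
send_rows([
  [1,-0.02,0.01,-0.05,0.14],
  [1,0,0,0,0.145],
  [1,0,0,0,0.145],
  [1,0,0,0,0.145],
  [1,0,0,0,0.145],
])

```text
time: 5.25
tool_pos: [0.6529, -0.3317, 0.5456]
tool_rot: [3.069, 0.381, 3.123]
contact_force: [-0.1, -0.2, 0.6]
opening: 0.0921
grip_force: 0.0
```

Request:
send_rows([
  [1,0,0,0,0.145],
  [1,0,0,0,0.145],
  [1,0.02,-0.01,0.05,0],
  [1,0.02,-0.01,0.05,0],
  [1,0.02,-0.01,0.05,0],
])

```text
time: 5.75
tool_pos: [0.6319, -0.3043, 0.592]
tool_rot: [3.13, 0.465, -2.881]
contact_force: [0.3, 0.4, 0.9]
opening: 0.0918
grip_force: 0.0
```

Request:
send_rows([
  [1,0.02,-0.01,0.05,0],
  [1,-0.01,0.005,-0.02,0],
  [1,0,0,0,0],
])

```text
time: 6.05
tool_pos: [0.6229, -0.2955, 0.5922]
tool_rot: [3.136, 0.484, -2.884]
contact_force: [0.8, -0.5, -0.4]
opening: 0.0915
grip_force: 0.0
```

```bash
python3 -c "
from h import *
st()"
```

```text
t 6.05 q [-0.74   0.56   0.269  0.448  1.999 -2.316] tcp [ 0.6229 -0.2955  0.5922] rot [ 3.136  0.484 -2.884]
tilt 0.484 az 0.269 y axis [-0.257  0.966  0.005] grasp pt [ 0.6144 -0.2979  0.6088] F [ 0.8 -0.5 -0.4] T [ 0.03  0.11 -0.01] open 0.0915 0.0
```

Request:
send_rows([
  [1,-0.015,0.001,-0.043,-0.0325],
  [1,-0.015,0.001,-0.043,-0.0325],
  [1,-0.015,0.001,-0.043,-0.0325],
  [1,-0.015,0.001,-0.043,-0.0325],
  [1,-0.015,0.001,-0.043,-0.0325],
])

```text
time: 6.55
tool_pos: [0.5629, -0.2959, 0.41]
tool_rot: [-3.138, 0.496, -3.025]
contact_force: [0.6, -0.4, -0.3]
opening: 0.0917
grip_force: 0.0
```

Request:
send_rows([
  [1,-0.015,0.001,-0.043,-0.0325],
  [1,-0.015,0.001,-0.043,-0.0325],
  [1,-0.015,0.001,-0.043,-0.0325],
  [1,0,0,0,0],
])

```text
time: 6.95
tool_pos: [0.515, -0.2902, 0.2738]
tool_rot: [3.13, 0.484, -3.129]
contact_force: [0.1, -0.2, 0.4]
opening: 0.0918
grip_force: 0.0
```

Run:
```python
from h import *
s,M=st()
p,d=read_camera("wrist");np.savez("pics/w1.npz",p=p,d=d,pos=s["tool_pos"],rot=s["tool_rot"]);cv2.imwrite("pics/w1.png",p[:,:,::-1])
for n in("top","scene"):
    p2,d2=read_camera(n);np.savez(f"pics/{n}1.npz",p=p2,d=d2)
W=cloud("wrist",d,(s["tool_pos"],s["tool_rot"]))
H=cv2.cvtColor(p,cv2.COLOR_RGB2HSV)
m=(d>0)&(W[...,2]>.055)&(W[...,2]<.08)&(W[...,0]>.56)&(W[...,0]<.66)&(W[...,1]<-.24)&(W[...,1]>-.34)
q=W[m].astype(np.float32);print(len(q),np.percentile(q,[1,50,99],axis=0).round(4).tolist())
if len(q):print(cv2.minAreaRect(np.ascontiguousarray(q[:,:2])))
```

```text
t 6.95 q [-0.841  0.235  1.646  0.445  0.986 -2.625] tcp [ 0.515  -0.2902  0.2738] rot [ 3.13   0.484 -3.129]
tilt 0.485 az 0.038 y axis [-0.018  1.     0.011] grasp pt [ 0.5063 -0.2906  0.2904] F [ 0.1 -0.2  0.4] T [ 0.15  0.14 -0.02] open 0.0918 0.0
1117 [[0.5894, -0.2983, 0.0557], [0.6018, -0.2828, 0.0662], [0.6221, -0.2669, 0.0679]]
((0.6062600612640381, -0.2827978730201721), (0.03203025087714195, 0.03352725878357887), 87.09605407714844)
```

View pics/w1.png

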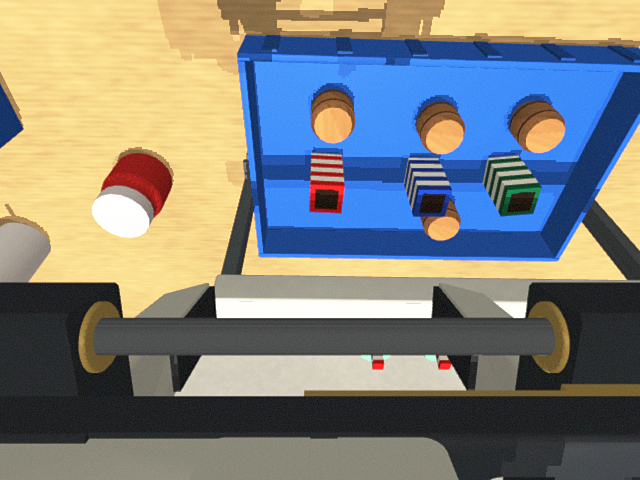

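The wrist view shows the red chimney's top at about (327,195), with a front barrel beyond it at (332,115). The paint jar is at (130,190). From depth, its centre is (0.606,-0.283) and its top is at z = 0.066.

Request:
send_rows([
  [1,-0.029,0.007,0,-0.05],
  [1,0.0215,0,-0.041,0],
  [1,0.0215,0,-0.041,0],
  [1,0.0215,0,-0.041,0],
  [1,0,0,0,0],
])

```text
time: 7.6
tool_pos: [0.5552, -0.2849, 0.1521]
tool_rot: [3.135, 0.489, 3.11]
contact_force: [-0.2, -0.2, 0.2]
opening: 0.0918
grip_force: 0.0
```

Run:
```python
from h import *
s,M=st()
p,d=read_camera("wrist");np.savez("pics/w2.npz",p=p,d=d,pos=s["tool_pos"],rot=s["tool_rot"]);cv2.imwrite("pics/w2.png",p[:,:,::-1])
W=cloud("wrist",d,(s["tool_pos"],s["tool_rot"]))
m=(d>0)&(W[...,2]>.055)&(W[...,2]<.08)&(W[...,0]>.56)&(W[...,0]<.66)&(W[...,1]<-.24)&(W[...,1]>-.34)
q=W[m].astype(np.float32);print(len(q),np.percentile(q,[1,50,99],axis=0).round(4).tolist())
if len(q):print(cv2.minAreaRect(np.ascontiguousarray(q[:,:2])))
```

```text
t 7.6 q [-0.763  0.411  1.764  0.541  0.667 -2.684] tcp [ 0.5552 -0.2849  0.1521] rot [3.135 0.489 3.11 ]
tilt 0.489 az -0.018 y axis [0.028 1.    0.006] grasp pt [ 0.5464 -0.2848  0.1687] F [-0.2 -0.2  0.2] T [ 0.13  0.19 -0.02] open 0.0918 0.0
2185 [[0.5891, -0.2984, 0.0555], [0.6, -0.2825, 0.0661], [0.6219, -0.2667, 0.0676]]
((0.6060311794281006, -0.2825881540775299), (0.03184248134493828, 0.03422766178846359), 86.95064544677734)
```

Request:
send_rows([
  [1,0.015,0.001,-0.03,0],
  [1,0.015,0.001,-0.03,0],
  [1,0.015,0,-0.03,0],
  [1,0.015,0,-0.03,0],
  [1,0,0,0,0],
])

```text
time: 8.15
tool_pos: [0.6147, -0.2835, 0.0351]
tool_rot: [3.138, 0.493, 3.111]
contact_force: [0.0, -0.1, 0.2]
opening: 0.0917
grip_force: 0.0
```

Run:
```python
from h import *
s,M=st()
```

```text
t 8.15 q [-0.684  0.659  1.726  0.717  0.457 -2.828] tcp [ 0.6147 -0.2835  0.0351] rot [3.138 0.493 3.111]
tilt 0.493 az -0.024 y axis [0.029 1.    0.003] grasp pt [ 0.6058 -0.2832  0.0517] F [ 0.  -0.1  0.2] T [0.11 0.14 0.  ] open 0.0917 0.0
```

Request:
send_rows([
  [1,0,0,-0.005,0],
  [0.4,0,0,0,0],
  [0.2,0,0,0,0],
  [0.2,0,0,0,0],
  [0,0,0,0,0],
], grip_force=20)

```text
time: 8.65
tool_pos: [0.6122, -0.2829, 0.0306]
tool_rot: [3.139, 0.492, 3.11]
contact_force: [-0.1, 0.1, 0.5]
opening: 0.0642
grip_force: 0.0
```

Request:
send_rows([
  [0,0,0,0,0],
  [0,0,0,0,0],
  [0,0,0,0,0],
], grip_force=40)

```text
time: 8.95
tool_pos: [0.6119, -0.2824, 0.0294]
tool_rot: [3.138, 0.49, 3.11]
contact_force: [-0.1, 0.2, 0.2]
opening: 0.0404
grip_force: 0.0
```

Run:
```python
from h import *
s,M=st()
```

```text
t 8.95 q [-0.685  0.665  1.735  0.731  0.447 -2.845] tcp [ 0.6119 -0.2824  0.0294] rot [3.138 0.49  3.11 ]
tilt 0.49 az -0.024 y axis [0.03  1.    0.003] grasp pt [ 0.6031 -0.2822  0.046 ] F [-0.1  0.2  0.2] T [0.1  0.13 0.04] open 0.0404 0.0
```

Request:
send_rows([
  [0,0.003,0,0,0],
  [0,0,0,0,0],
  [0,0,0,0,0],
  [0,0,0,0,0],
], grip_force=40)

```text
time: 9.35
tool_pos: [0.6149, -0.2824, 0.0293]
tool_rot: [3.138, 0.49, 3.11]
contact_force: [0.8, -0.4, -1.1]
opening: 0.0319
grip_force: 39.8
```

Run:
```python
from h import *
s,M=st()
```

```text
t 9.35 q [-0.681  0.668  1.728  0.724  0.449 -2.834] tcp [ 0.6149 -0.2824  0.0293] rot [3.138 0.49  3.11 ]
tilt 0.49 az -0.024 y axis [0.03  1.    0.003] grasp pt [ 0.6061 -0.2822  0.0459] F [ 0.8 -0.4 -1.1] T [ 0.12  0.17 -0.08] open 0.0319 39.79719042778015
```

Request:
send_rows([
  [0,-0.006,0,0.011,0],
  [0,-0.012,0,0.022,0],
  [0,-0.012,0,0.022,0],
  [0,-0.012,0,0.022,0],
  [0,-0.014,0,0.024,0],
])

```text
time: 9.85
tool_pos: [0.558, -0.2823, 0.1318]
tool_rot: [3.138, 0.49, 3.11]
contact_force: [1.0, 0.3, -1.1]
opening: 0.0317
grip_force: 39.8
```

Request:
send_rows([
  [0,-0.014,0,0.03,0],
  [0,-0.01,0,0.03,0],
  [0,-0.01,0,0.03,0],
  [0,0,0,0.02,0],
  [0,0,0,0,0],
])

```text
time: 10.35
tool_pos: [0.5253, -0.2836, 0.2447]
tool_rot: [-3.139, 0.495, 3.111]
contact_force: [-0.3, 0.6, -1.3]
opening: 0.0321
grip_force: 39.8
```

Run:
```python
from h import *
s,M=st()
p,d=read_camera("scene");np.savez("pics/s2.npz",p=p,d=d);cv2.imwrite("pics/s2.png",cv2.resize(p[170:370,100:420,::-1],None,fx=2.5,fy=2.5))
p,d=read_camera("top");np.savez("pics/t2.npz",p=p,d=d)
```

```text
t 10.35 q [-0.804  0.254  1.71   0.451  0.86  -2.586] tcp [ 0.5253 -0.2836  0.2447] rot [-3.139  0.495  3.111]
tilt 0.495 az -0.035 y axis [ 0.031  1.    -0.002] grasp pt [ 0.5164 -0.2833  0.2612] F [-0.3  0.6 -1.3] T [ 0.1   0.17 -0.02] open 0.0321 39.797253012657166
```

View pics/s2.png

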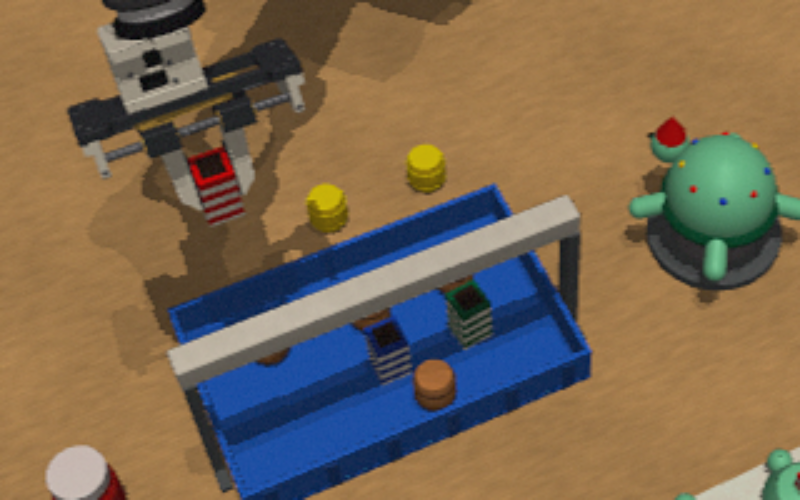

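The chimney hangs upright in the fingers at crop (215,185), and the crate is undisturbed. The turtle is clear at crop (720,190). Next I fit the dome with its 55 mm radius and measure the chimney in the hand.

```bash
cat > dome.py <<'E'
from h import *
from scipy.optimize import least_squares
def dome(W,d,p,zmin=.10):
    H=cv2.cvtColor(p,cv2.COLOR_RGB2HSV)
    m=(d>0)&(np.hypot(W[...,0]-.613,W[...,1]-.182)<.06)&(W[...,2]>zmin)&(W[...,2]<.16)
    q=W[m]
    f=lambda c:np.linalg.norm(q-c,axis=1)-.055
    r=least_squares(f,[.613,.182,.075],loss="soft_l1",f_scale=.001)
    return r.x.round(4),(r.x[2]+.055).round(4),len(q),np.std(f(r.x)).round(4)
if __name__=="__main__":
    for n,fn in(("top","top0"),("scene","scene0"),("top","t2"),("scene","s2")):
        z=np.load(f"pics/{fn}.npz");p,d=z["p"],z["d"];W=cloud(n,d)
        print(n,dome(W,d,p))
        m=(d>0)&(np.abs(W[...,0]-.53)<.03)&(np.abs(W[...,1]-.183)<.05); print(" head maxz",W[m][:,2].max().round(3) if m.any() else None)
        if fn[1]=="2":
            H=cv2.cvtColor(p,cv2.COLOR_RGB2HSV)
            m=(d>0)&(np.abs(W[...,0]-.517)<.03)&(np.abs(W[...,1]+.283)<.03)&(W[...,2]>.2)&(W[...,2]<.31)
            for lab,mm in (("red",m&((H[...,0]<7)|(H[...,0]>173))&(H[...,1]>130)),):
                q=W[mm];print(" held",len(q),np.percentile(q,[2,50,98],axis=0).round(4).tolist())
                t=q[q[:,2]>np.percentile(q[:,2],98)-.006].astype(np.float32);print("  top",cv2.minAreaRect(np.ascontiguousarray(t[:,:2])),np.median(t[:,2]))
E
python3 dome.py
```

```text
top (array([0.6157, 0.184 , 0.08  ]), np.float64(0.135), 1083, np.float64(0.0028))
 head maxz 0.127
scene (array([0.6114, 0.1819, 0.0791]), np.float64(0.1341), 1086, np.float64(0.0025))
 head maxz 0.127
top (array([0.6153, 0.184 , 0.0802]), np.float64(0.1352), 1091, np.float64(0.0028))
 head maxz 0.126
 held 32 [[0.5137, -0.2977, 0.2737], [0.5313, -0.2899, 0.2797], [0.5339, -0.2731, 0.2859]]
  top ((0.5263186097145081, -0.28943586349487305), (0.02971148118376732, 0.013326529413461685), 41.85124969482422) 0.28277463
scene (array([0.6113, 0.1817, 0.0789]), np.float64(0.1339), 1092, np.float64(0.0026))
 head maxz 0.125
 held 256 [[0.5018, -0.3004, 0.2285], [0.5317, -0.2849, 0.2784], [0.5367, -0.2691, 0.2855]]
  top ((0.5185632109642029, -0.28461024165153503), (0.036585066467523575, 0.03307854011654854), 0.4838981330394745) 0.2823654
```

Request:
send_rows([
  [0,0,0.02,0.02,0],
  [0,0,0.03,0.02,0],
  [0,0,0.04,0.02,0],
  [0,0,0.04,0.015,0],
  [0,0,0.04,0,0],
])

```text
time: 10.95
tool_pos: [0.5251, -0.1113, 0.316]
tool_rot: [3.138, 0.491, 3.109]
contact_force: [-0.5, 0.4, -1.7]
opening: 0.0318
grip_force: 39.8
```

Request:
send_rows([
  [0,0,0.04,0,0],
  [0,0,0.04,0,0],
  [0,0,0.04,0,0],
  [0,0,0.04,0,0],
  [0,0,0.04,0,0],
])

```text
time: 11.45
tool_pos: [0.5239, 0.0892, 0.3135]
tool_rot: [3.138, 0.487, 3.11]
contact_force: [0.1, -0.0, -1.3]
opening: 0.0318
grip_force: 39.8
```

Request:
send_rows([
  [0,0,0.04,0,0],
  [0,0,0.03,0,0],
  [0,0,0.02,0,0],
  [0,0,0.007,0,0],
  [0,0,0,0,0],
])

```text
time: 11.95
tool_pos: [0.5244, 0.1852, 0.3138]
tool_rot: [3.139, 0.487, 3.112]
contact_force: [-0.1, -0.6, -1.1]
opening: 0.032
grip_force: 39.8
```

Run:
```python
from dome import *
s,M=st()
p,d=read_camera("wrist");np.savez("pics/w3.npz",p=p,d=d,pos=s["tool_pos"],rot=s["tool_rot"]);cv2.imwrite("pics/w3.png",p[:,:,::-1])
W=cloud("wrist",d,(s["tool_pos"],s["tool_rot"]))
for z in(.09,.10,.11): print(dome(W,d,p,z))
```

```text
t 11.95 q [ 0.283  0.107  1.692 -0.185  0.883 -1.175] tcp [0.5244 0.1852 0.3138] rot [3.139 0.487 3.112]
tilt 0.487 az -0.024 y axis [0.028 1.    0.002] grasp pt [0.5156 0.1854 0.3304] F [-0.1 -0.6 -1.1] T [0.07 0.21 0.05] open 0.032 39.79735493659973
(array([0.6114, 0.1834, 0.0785]), np.float64(0.1335), 8234, np.float64(0.0007))
(array([0.6113, 0.1834, 0.0785]), np.float64(0.1335), 7162, np.float64(0.0007))
(array([0.6112, 0.1834, 0.0785]), np.float64(0.1335), 5710, np.float64(0.0008))
```

View pics/w3.png

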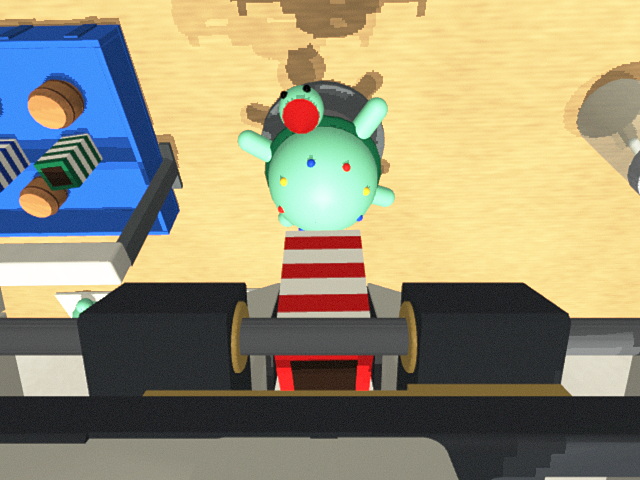

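The dome is seen cleanly at (322,175), and the fit residual is 0.7 mm: axis (0.6113,0.1834), top z = 0.1335. The held chimney's front face fills about (280-368, 235-310), so I'll measure its lean and its centre in the hand.

Run:
```python
from h import *
z=np.load("pics/w3.npz");p,d=z["p"],z["d"];W=cloud("wrist",d,(z["pos"],z["rot"]))
q=W[238:306,292:358].reshape(-1,3);q=q[(q[:,0]>.47)&(q[:,0]<.53)]
c=q.mean(0);u,s,v=np.linalg.svd(q-c,full_matrices=False);n=v[2]*np.sign(-v[2][0]);print("face n",n.round(4),"c",c.round(4),"rms",(s[2]/len(q)**.5).round(5))
m=np.zeros_like(d,bool);m[225:312,270:380]=1
m&=(d>0)&(np.abs((W-c)@n)<.003)
Q=W[m];print("y",np.percentile(Q[:,1],[1,99]).round(4),"z",np.percentile(Q[:,2],[.5,99]).round(4))
# lines of left/right edges per row
for r in(240,270,300):
    x=np.where(m[r])[0];print(r,x.min(),x.max(),W[r,x.min()].round(4),W[r,x.max()].round(4))
```

```text
face n [-0.9999  0.0163  0.0012] c [0.5007 0.1877 0.3149] rms 0.00045
y [0.1711 0.2028] z [0.2908 0.3344]
240 285 360 [0.5004 0.1712 0.2968] [0.5004 0.2024 0.298 ]
270 282 364 [0.4995 0.1714 0.3152] [0.5004 0.2028 0.3153]
300 279 367 [0.4999 0.1714 0.3297] [0.5008 0.2027 0.3298]
```

Request:
send_rows([
  [0,0.02,-0.001,-0.01,0],
  [0,0.03,-0.0026,-0.02,0],
  [0,0.03,0,-0.03,0],
  [0,0.0148,0,-0.03,0],
  [0,0,0,-0.02,0],
])

```text
time: 12.5
tool_pos: [0.6207, 0.1785, 0.2023]
tool_rot: [3.139, 0.487, 3.107]
contact_force: [-0.4, -0.1, -1.0]
opening: 0.0317
grip_force: 39.8
```

Request:
send_rows([
  [0,0,0,-0.02,0],
  [0,0,0,-0.01,0],
  [0,0,0,0,0],
])

```text
time: 12.8
tool_pos: [0.619, 0.1795, 0.1737]
tool_rot: [3.139, 0.487, 3.109]
contact_force: [-0.2, 0.1, -1.3]
opening: 0.0314
grip_force: 39.8
```

```bash
cat > chk.py <<'E'
from h import *
from scipy.optimize import least_squares
def chk(fn,view=False):
    s,M=st()
    p,d=read_camera("wrist");np.savez(f"pics/{fn}.npz",p=p,d=d,pos=s["tool_pos"],rot=s["tool_rot"]);cv2.imwrite(f"pics/{fn}.png",p[:,:,::-1])
    W=cloud("wrist",d,(s["tool_pos"],s["tool_rot"]))
    q=W[240:306,292:358].reshape(-1,3);q=q[(np.abs(q[:,2]-s["tool_pos"][2])<.02)]
    c=q.mean(0);_,sv,v=np.linalg.svd(q-c,full_matrices=False);n=v[2]*np.sign(-v[2][0])
    m=np.zeros_like(d,bool);m[225:312,270:380]=1;m&=(d>0)&(np.abs((W-c)@n)<.003)
    Q=W[m];y=np.percentile(Q[:,1],[1,99]);zb=np.percentile(Q[:,2],.5)
    cx=c[0]-(zb-c[2])*n[2]/n[0]+.016; print("face n",n.round(4),"centre",cx.round(4),y.mean().round(4),"bottom",zb.round(4))
    m=(d>0)&(np.hypot(W[...,0]-.611,W[...,1]-.183)<.06)&(W[...,2]>.1)&(W[...,2]<zb-.003)
    m[228:]=0
    q=W[m];f=lambda c:np.linalg.norm(q-c,axis=1)-.055
    r=least_squares(f,[.611,.183,.0785],loss="soft_l1",f_scale=.001);print("dome",r.x.round(4),(r.x[2]+.055).round(4),len(q),np.std(f(r.x)).round(4))
E
python3 -c "
from chk import *
chk('w4')"
```

```text
t 12.8 q [ 0.22   0.4    1.709 -0.215  0.569 -1.164] tcp [0.619  0.1795 0.1737] rot [3.139 0.487 3.109]
tilt 0.487 az -0.028 y axis [0.032 0.999 0.002] grasp pt [0.6102 0.1798 0.1903] F [-0.2  0.1 -1.3] T [0.08 0.2  0.04] open 0.0314 39.797313809394836
face n [-9.998e-01  1.830e-02  7.000e-04] centre 0.6113 0.1814 bottom 0.1507
dome [0.6113 0.1835 0.0784] 0.1334 19302 0.0007
```

Request:
send_rows([
  [0,0,0.002,-0.005,0],
  [0,0,0,-0.005,0],
  [0,0,0,-0.003,0],
  [0,0,0,-0.001,0],
  [0,0,0,0,0],
])

```text
time: 13.35
tool_pos: [0.6197, 0.183, 0.1614]
tool_rot: [3.138, 0.49, 3.11]
contact_force: [-0.5, -0.1, 0.2]
opening: 0.0319
grip_force: 39.8
```

```bash
python3 -c "
from chk import *
chk('w5')"
```

```text
t 13.35 q [ 0.226  0.417  1.722 -0.231  0.537 -1.143] tcp [0.6197 0.183  0.1614] rot [3.138 0.49  3.11 ]
tilt 0.49 az -0.024 y axis [0.03  1.    0.003] grasp pt [0.6109 0.1832 0.178 ] F [-0.5 -0.1  0.2] T [0.11 0.26 0.  ] open 0.0319 39.79739606380463
face n [-0.9998  0.0181 -0.0022] centre 0.612 0.1848 bottom 0.132
dome [0.6112 0.1835 0.0784] 0.1334 17218 0.0007
```

Request:
send_rows([
  [0,-0.0008,-0.0013,0,0],
  [0,0,0,-0.001,0],
  [0,0,0,-0.001,0],
  [0,0,0,-0.001,0],
  [0,0,0,0,0],
])

```text
time: 13.9
tool_pos: [0.6189, 0.1816, 0.1582]
tool_rot: [3.138, 0.49, 3.11]
contact_force: [-0.5, 0.8, -0.7]
opening: 0.0314
grip_force: 39.8
```

Request:
send_rows([
  [0,0,0,-0.0005,0],
  [0,0,0,0,0],
])

```text
time: 14.1
tool_pos: [0.619, 0.1816, 0.1579]
tool_rot: [3.138, 0.49, 3.11]
contact_force: [0.0, 0.4, -0.7]
opening: 0.0319
grip_force: 39.8
```

Request:
send_rows([
  [0,0,0,-0.0005,0],
  [0,0,0,0,0],
])

```text
time: 14.3
tool_pos: [0.619, 0.1816, 0.1574]
tool_rot: [3.138, 0.49, 3.11]
contact_force: [0.4, 0.8, -1.0]
opening: 0.032
grip_force: 39.8
```

```bash
python3 -c "
from h import *
st()"
```

```text
t 14.3 q [ 0.224  0.421  1.73  -0.233  0.525 -1.141] tcp [0.619  0.1816 0.1574] rot [3.138 0.49  3.11 ]
tilt 0.49 az -0.025 y axis [0.03  1.    0.003] grasp pt [0.6101 0.1818 0.174 ] F [ 0.4  0.8 -1. ] T [0.13 0.2  0.01] open 0.032 39.79725658893585
```

Request:
send_rows([
  [0,0,0,-0.0005,0],
  [0,0,0,-0.0005,0],
  [0,0,0,0,0],
])

```text
time: 14.6
tool_pos: [0.6189, 0.1816, 0.1564]
tool_rot: [3.138, 0.49, 3.11]
contact_force: [-1.1, 0.4, -0.6]
opening: 0.0322
grip_force: 39.8
```

Request:
send_rows([
  [0,0,0,-0.0005,0],
  [0,0,0,0,0],
])

```text
time: 14.8
tool_pos: [0.6189, 0.1816, 0.1559]
tool_rot: [3.138, 0.49, 3.11]
contact_force: [-0.4, 0.8, -0.3]
opening: 0.0321
grip_force: 39.8
```

Request:
send_rows([
  [0,0,0,-0.0005,0],
  [0,0,0,0,0],
])

```text
time: 15.0
tool_pos: [0.6191, 0.1816, 0.1556]
tool_rot: [3.138, 0.491, 3.11]
contact_force: [-0.1, -0.3, -0.2]
opening: 0.032
grip_force: 39.8
```

Request:
send_rows([
  [0,0,0,-0.0005,0],
  [0,0,0,0,0],
])

```text
time: 15.2
tool_pos: [0.6192, 0.1816, 0.1555]
tool_rot: [3.138, 0.491, 3.11]
contact_force: [-2.5, -1.3, 3.2]
opening: 0.0319
grip_force: 39.8
```

Request:
send_rows([
  [0,0,0,-0.0005,0],
  [0,0,0,0,0],
])

```text
time: 15.4
tool_pos: [0.6193, 0.1817, 0.1554]
tool_rot: [3.138, 0.492, 3.11]
contact_force: [-3.8, -0.7, 7.1]
opening: 0.0318
grip_force: 39.8
```

Request:
send_rows([
  [0,-0.0003,0,-0.0001,0],
  [0,0,0,0,0],
])

```text
time: 15.6
tool_pos: [0.6192, 0.1817, 0.1554]
tool_rot: [3.138, 0.492, 3.11]
contact_force: [-2.8, -1.7, 6.4]
opening: 0.0316
grip_force: 39.8
```

```bash
python3 -c "
from h import *
st()"
```

```text
t 15.6 q [ 0.224  0.423  1.734 -0.237  0.517 -1.137] tcp [0.6192 0.1817 0.1554] rot [3.138 0.492 3.11 ]
tilt 0.492 az -0.024 y axis [0.03  1.    0.003] grasp pt [0.6103 0.1819 0.172 ] F [-2.8 -1.7  6.4] T [-0.03  0.23 -0.05] open 0.0316 39.80943560600281
```

Request:
send_rows([
  [0,-0.0005,-0.0002,-0.0003,0],
  [0,0,0,0,0],
])

```text
time: 15.8
tool_pos: [0.6191, 0.1816, 0.1554]
tool_rot: [3.137, 0.493, 3.109]
contact_force: [-1.6, -0.1, 6.8]
opening: 0.0316
grip_force: 39.8
```

Request:
send_rows([
  [0,-0.0003,0,-0.0002,0],
  [0,0,0,0,0],
])

```text
time: 16.0
tool_pos: [0.619, 0.1817, 0.1554]
tool_rot: [3.137, 0.494, 3.109]
contact_force: [-0.6, -1.3, 7.0]
opening: 0.0322
grip_force: 39.8
```

Request:
send_rows([
  [0,0,0,0,0],
  [0,0,0,0,0],
  [0,0,0,0,0],
])

```text
time: 16.3
tool_pos: [0.6191, 0.1817, 0.1555]
tool_rot: [3.137, 0.494, 3.109]
contact_force: [-0.5, -2.1, 7.1]
opening: 0.0322
grip_force: 39.8
```

Request:
send_rows([
  [0,0,0,0,0],
  [0,0,0,0,0],
  [0,0,0,0,0],
])

```text
time: 16.6
tool_pos: [0.619, 0.1817, 0.1554]
tool_rot: [3.137, 0.494, 3.109]
contact_force: [-0.9, -0.8, 6.3]
opening: 0.0323
grip_force: 39.8
```

```bash
python3 -c "
from chk import *
chk('w6')"
```

```text
t 16.6 q [ 0.224  0.422  1.736 -0.238  0.514 -1.136] tcp [0.619  0.1817 0.1554] rot [3.137 0.494 3.109]
tilt 0.494 az -0.023 y axis [0.03  1.    0.004] grasp pt [0.6101 0.1819 0.172 ] F [-0.9 -0.8  6.3] T [ 0.05 -0.1  -0.05] open 0.0323 39.803354144096375
face n [-0.9998  0.0177 -0.0058] centre 0.6115 0.1836 bottom 0.1272
dome [0.6112 0.1835 0.0783] 0.1333 14223 0.0007
```

Request:
send_rows([
  [0,0,0.0001,-0.0002,0],
  [0,0,0,0,0],
])

```text
time: 16.85
tool_pos: [0.6191, 0.1817, 0.1554]
tool_rot: [3.137, 0.494, 3.109]
contact_force: [-2.8, -2.6, 7.1]
opening: 0.032
grip_force: 39.8
```

Request:
send_rows([
  [0,0,0,0,0],
  [0,0,0,0,0],
  [0,0,0,0,0],
  [0,0,0,0,0],
])

```text
time: 17.25
tool_pos: [0.6191, 0.1817, 0.1554]
tool_rot: [3.137, 0.494, 3.109]
contact_force: [-0.7, -0.2, 8.3]
opening: 0.0319
grip_force: 39.8
```

Request:
send_rows([
  [0,0,0,0,0],
  [0,0,0,0,0],
  [0,0,0,0,0],
])

```text
time: 17.55
tool_pos: [0.6191, 0.1817, 0.1555]
tool_rot: [3.137, 0.494, 3.109]
contact_force: [-1.1, -1.1, 8.4]
opening: 0.032
grip_force: 39.8
```

Request:
send_rows([
  [0,0,0,-0.0,0],
  [0,0.0003,0,0.0006,0],
  [0,0.0003,0,0.0005,0],
  [0,0,0,0,0],
])

```text
time: 17.95
tool_pos: [0.619, 0.1816, 0.1554]
tool_rot: [3.138, 0.492, 3.109]
contact_force: [-0.5, -0.1, 5.1]
opening: 0.0316
grip_force: 39.8
```

```bash
python3 -c "
from h import *
st()"
```

```text
t 17.95 q [ 0.224  0.423  1.734 -0.236  0.518 -1.138] tcp [0.619  0.1816 0.1554] rot [3.138 0.492 3.109]
tilt 0.492 az -0.024 y axis [0.03  1.    0.004] grasp pt [0.6102 0.1819 0.172 ] F [-0.5 -0.1  5.1] T [ 0.05 -0.13 -0.05] open 0.0316 39.800487756729126
```

Request:
send_rows([
  [0,0.0003,0,0.0005,0],
  [0,0.0001,0,0.0003,0],
  [0,0,0,0,0],
], grip_force=15)

```text
time: 18.25
tool_pos: [0.619, 0.1817, 0.1555]
tool_rot: [3.138, 0.49, 3.11]
contact_force: [0.8, 1.7, 1.9]
opening: 0.0321
grip_force: 14.9
```

Request:
send_rows([
  [0,0,0,0,0],
  [0,0,0,0,0],
], grip_force=4)

```text
time: 18.45
tool_pos: [0.6188, 0.1815, 0.1554]
tool_rot: [3.138, 0.49, 3.11]
contact_force: [0.8, 0.6, 2.1]
opening: 0.0319
grip_force: 4.0
```

Request:
send_rows([
  [0.4,0,0,0,0],
  [0.5,0,0,0,0],
  [0.6,0,0,0,0],
  [0.8,0,0,0,0],
  [0.8,0,0,0,0],
])

```text
time: 18.95
tool_pos: [0.6188, 0.1815, 0.1554]
tool_rot: [3.138, 0.49, 3.11]
contact_force: [0.4, 1.0, -0.3]
opening: 0.0641
grip_force: 0.0
```

```bash
python3 -c "
from chk import *
chk('w7')"
```

```text
t 18.95 q [ 0.224  0.423  1.733 -0.235  0.521 -1.139] tcp [0.6188 0.1815 0.1554] rot [3.138 0.49  3.11 ]
tilt 0.49 az -0.025 y axis [0.03  1.    0.003] grasp pt [0.6099 0.1817 0.172 ] F [ 0.4  1.  -0.3] T [ 0.1   0.12 -0.  ] open 0.0641 0.0
face n [-9.996e-01  2.670e-02 -2.000e-04] centre 0.6112 0.1837 bottom 0.1271
dome [0.6112 0.1836 0.0784] 0.1334 14087 0.0008
```

View pics/w7.png

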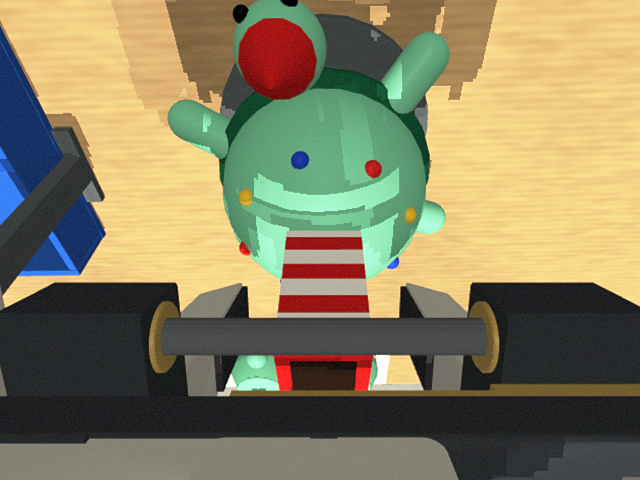

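The chimney stands free and upright on the dome at about (325,300). Its face lean is about 0°, and the fingers are open on both sides. I'll retreat along the tool axis.

Request:
send_rows([
  [0.9,0,0,0,0],
  [1,0,0,0,0],
  [1,-0.005,0,0.01,0],
  [1,-0.012,0,0.022,0],
  [1,-0.018,0,0.034,0],
])

```text
time: 19.5
tool_pos: [0.5827, 0.1811, 0.2208]
tool_rot: [3.139, 0.487, 3.11]
contact_force: [1.0, -0.5, 0.2]
opening: 0.0919
grip_force: 0.0
```

Request:
send_rows([
  [1,-0.02,0,0.038,0],
  [1,-0.02,0,0.038,0],
  [1,-0.02,0,0.02,0],
  [1,-0.02,0,0,0],
  [1,0,0,0,0],
])

```text
time: 20.0
tool_pos: [0.5019, 0.1817, 0.3194]
tool_rot: [3.137, 0.492, 3.11]
contact_force: [0.1, 0.1, 0.4]
opening: 0.0919
grip_force: 0.0
```

Run:
```python
from h import *
s,M=st()
p,d=read_camera("wrist");W=cloud("wrist",d,(s["tool_pos"],s["tool_rot"]))
m=(d>0)&(W[...,2]>.183)&(W[...,2]<.2)&(np.hypot(W[...,0]-.611,W[...,1]-.183)<.04)
q=W[m].astype(np.float32);print(cv2.minAreaRect(np.ascontiguousarray(q[:,:2])),np.percentile(q[:,2],[5,50,95]))
a,_=read_camera("scene");cv2.imwrite("pics/fin.png",cv2.resize(a[150:400,120:520,::-1],None,fx=2,fy=2))
```

```text
t 20.0 q [ 0.291  0.059  1.733 -0.189  0.887 -1.165] tcp [0.5019 0.1817 0.3194] rot [3.137 0.492 3.11 ]
tilt 0.492 az -0.022 y axis [0.029 1.    0.004] grasp pt [0.4931 0.1819 0.336 ] F [0.1 0.1 0.4] T [0.13 0.19 0.02] open 0.0919 0.0
((0.610621988773346, 0.1826155185699463), (0.03185481205582619, 0.03402726724743843), 88.5468521118164) [0.1849559  0.19249836 0.19360411]
```

View pics/fin.png

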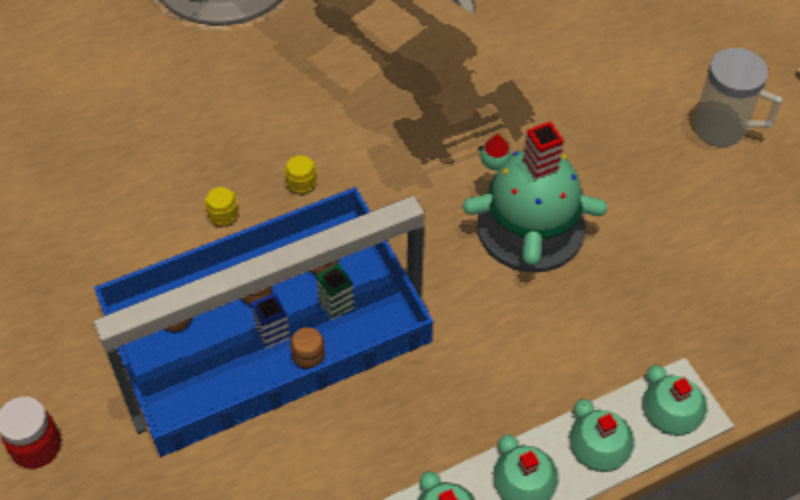

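The chimney stands upright on top of the turtle at (543,150). The other pieces are still in the crate, and the lamp, mug and paint jar are untouched. Handing in.

```bash
python3 -c "
from cell import hand_in
print(hand_in())"
```

```text
the job is handed in; nothing more can be done
None
```

The red-and-white chimney is balanced upright on top of the turtle's shell; it was pressed at a measured 6–8 N for over a second and released, and the job was handed in at about 20 s; joint 3 briefly read 0.036 rad against its 0.04 limit while I tilted the tool at full reach.

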